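# Clear the timer and hold the cutter-mixer's pulse dial at its third click

### The job

The cutter-mixer still has time left on its timer: turn the round timer knob anticlockwise, fully back to its zero stop, and leave it there. Only then turn the spring-return pulse dial (the bar handle beside it) clockwise past the first and second clicks to the third and hold it there with the fingers against its spring: you finish while still holding it at the third click. Leave the things standing around the machine where they are.

Things in the scene. Friction and masses are not known exactly. Their poses are not given: they have to be found in the camera images.
- cutter: Steel cutter-mixer, heavy, does not move. Origin on the bench under the middle of its motor housing (250 x 250 mm); z up, -x = its front (robot's side), y to the left. The two controls are on top of this housing; the lidded mixing bowl stands to its right, on a low deck.
- panel: Aluminium control panel on top of the motor housing. Origin on its surface in the middle, 150 mm above the bench; z = outward normal, x = up the slope: it slopes down towards the machine's front by 0.26 rad. The timer's axis is at y = +62 mm, the dial's at y = -58 mm. A small lamp (3 mm high) near its upper edge.
- cutter_bowl: Lidded steel mixing bowl of the machine, fixed, 208 mm across the lid. Origin at the middle of its underside, 73 mm above the bench. Lid top 203 mm, lid handle 219 mm, feed tube 243 mm above the bench. Its rim is 100 mm from the dial's axis.
- timer_grip (a point): Timer knob, the left control: round, fluted, black, 36 mm in diameter, top 36 mm above the panel, with a 46 mm skirt, 5 mm thick, at its foot. The point is on its axis, 28 mm above the panel; z = the axis, outward; x = along the white pointer line, and turns with the knob. Marks on the panel: a broad bar at zero, straight up the slope, and ten ticks clockwise from it, 0.5 rad apart.
- timer (a joint): Turn of the timer knob in rad: 0 = at its zero stop (pointer at the broad bar, straight up the slope), grows clockwise seen from above, to 5.0. It starts 0.8 to 2.4 from zero and stays where it is left (friction 0.04 N m); a firm stop at 0.
- dial_grip (a point): Pulse dial, the right control: black bar handle 13 mm wide, 59 mm long (31 mm from the axis to the nose, 28 to the tail), top 40 mm above the panel, on a hub disc 42 mm across, 5 mm thick. The point is on its axis, 29 mm above the panel; z = the axis, outward; x = along the bar to its nose (white line on top), turns with the dial. Marks: a dot at zero, one, two, three bars at the clicks.
- pulse_dial (a joint): Turn of the pulse dial, rad: 0 = at rest (nose 0.6 rad left of straight up the slope), grows clockwise seen from above. Clicks at 0.4, 0.8 and 1.2 (first, second, third); end stop at 1.28. When let go, its spring returns it all the way to 0: about 0.06, 0.08 and 0.10 N m at the clicks, and 0.15, 0.17 and 0.19 N m at the humps at 0.2, 0.6 and 1.0.
- tub_mid (a point): Bystander: clear food tub with a flat lid, 140 x 200 mm, 83 mm tall, to the left of the machine; loose. The point is at its middle, 40 mm up.
- prep_bowl_mid (a point): Bystander: empty steel bowl, 170 mm across the rim, 60 mm tall, left in front; loose. The point is on its axis, 30 mm up.
- scraper: Bystander: spatula lying flat on the bench in front of the machine, roughly crosswise, less than 30 mm tall; loose.
- spice_jar_mid (a point): Bystander: closed jar, 56 mm in diameter, 100 mm tall, in front of the machine's bowl; loose. The point is on its axis, 50 mm up.

How it is judged (in metres and radians):
On the way, in this order (a step that is already met when the one before it is completed fails the run):
1. the timer is turned fully back to its zero stop, with the pulse dial at rest (value of joint timer below 0.07 rad and value of joint pulse_dial below 0.25 rad), for 0.2 s.
2. the pulse dial is turned to its third click and held there by the gripper (value of joint pulse_dial above 1.1 rad and contact force between the fingers and pulse_dial above 1 N and value of joint timer below 0.07 rad), for 0.5 s.
At the end, for the whole second after the job is handed in: The gripper's fingers are holding the pulse dial at its third click (joint above 1.1 rad, finger force on it above 1 N) and the timer is at its zero stop (below 0.07 rad), all through the last second (all of step 2); the arm keeps its last pose, push and grip.
It fails at once if the pulse dial was turned while time was still on the timer (value of joint pulse_dial above 0.25 rad and value of joint timer above 0.1 rad).
It fails at once if a thing standing around the machine was moved (distance of any of tub_mid, prep_bowl_mid, scraper, spice_jar_mid from where it was at the start of the episode above 0.03 m).
It also fails if it takes over 72 s, if anything falls off the work surface, if the arm or the gripper's body presses on something with over 40 N, if the wrist force passes 120 N, or if a joint passes its speed limit or range.

### The arm

A 6-joint arm with a two-finger parallel gripper is mounted at the origin on the work surface. World frame = base frame: x ahead of the robot, y to its left, z up, the work surface at z = 0. Lengths are in mm, angles in degrees, forces in N, time in s.
With the tool pointing down it reaches from about 300 to 850 mm from the base axis. Payload 4.2 kg.
Tool frame: the origin (TCP) lies between the finger pads; the fingertips stand 22 mm ahead of it and the grasp point (between the pads) lies 3 mm ahead of it; z points along the fingers, y is the direction in which the jaws open and shut (so a half turn about z gives the same grasp; the last joint's range is limited). The gripper opens to 91 mm and grips with 3 to 60 N. Pads are 32 mm wide; open, the fingers measure 118 mm over their backs; the gripper's body (76 mm by 178 mm) begins 60 mm behind the grasp point.
Start: joints at [-68.411, 18.312, 89.639, -0, 72.044, -1.146], TCP at [222.223, -530.337, 235.976] pointing down, gripper open.
Joint ranges: [-177.97, 177.97], [-48.28, 115.42], [12.27, 149.76], [-77.06, 257.06], [2.81, 150.46], [-146.56, 146.56]. Speed limits (degrees/s): [147.25, 147.25, 180, 180, 180, 180].

### API

Orientations are given as [roll, pitch, yaw] about the fixed x, y, z axes, in that order (R = Rz(yaw) Ry(pitch) Rx(roll)).
In Python, from workcell import * gives the robot as it stands.
- The arm moves only by the shell command python3 -m jog 'ROWS' [OPENING] [FORCE]. ROWS is text: rows parted by semicolons, each of 6 numbers parted by spaces: the shift along the tool's x, y, z in units of 0.5 m (1.0 is 0.5 m), then the turn, a rotation vector about the tool's x, y, z in units of pi/2 rad (1.0 is pi/2 rad). A call has 1 to 20 rows; each row is the pose to reach, as a shift and turn from the pose measured when the call began, along the tool's axes at that moment; what a row does not reach only later rows make up. A row lasts 1/12 s, in which the tool goes at most 41.7 mm and 7.16 degrees, less where a joint would pass 70% of its speed; a pose out of reach is approached as far as the arm can. A call with a number of a shift or a turn outside -1 to 1 is refused whole. A call with a gripper value outside its range is refused whole. OPENING is the opening, from -1 (shut) to 1 (fully open), set as the call begins (- or left out, the last holds). The fingers move at their own pace and stop on an object; FORCE is the grip in N (left out, the last holds). Time passes only in rows, so rows that repeat a pose let the fingers close. It gives the time, the measured TCP pose, the force and the opening at its end, in the units of the state.
- state(): the state, without advancing time (a new reading comes with each control period).
- grab_frame(name): name is "scene" or "top" or "wrist"; returns the picture (400x640x3 uint8, red, green, blue); there is no depth.
- calibration(name): a dict with "mtx" (3x3 intrinsics, pixels), "rvec" (rotation vector, rad) and "tvec" (3), from world to camera coordinates, as OpenCV has them. Camera axes: x right, y down, z forward; pixel columns grow to the right and rows downward; lengths in mm; the calibration is good to about 2 mm. A picture is of the moment at which its call begins: read the wrist's pose just before it. calibration takes no time and is no camera call; for the wrist camera it gives the pose at the moment of the call.
- job_done(): hands the job in, once; it reports no verdict.
Trained networks look in the newest picture that a camera, given by its name, has taken for a name from the list of things; names that differ only in an ending like _2 or _b are one class to them, and where a whole thing is asked for, a point or a joint stands for the part that bears it (a point fixed in the world has none). Each returns a list of dicts, best first, with "confidence" (0 to 1); they miss things now and then, are a little off and sometimes report something else, mostly with a low value. They report only what shows in the picture. A call takes as long as a camera call.
- spot_in(query, camera): "rect" ([left, top, right, bottom] in pixels, round what is visible of it).
- tip_of(query, camera): "location" ([column, row] in pixels: a listed point, or the origin of a listed thing).
The state is a dict: "time_s": time; "qpos": joint angles; "qvel": joint speeds; "effort": joint torques, N m; "ee_pos": TCP position; "ee_rot": TCP orientation; "force": force on the tool from outside, world axes, zero at the start; "torque": the same for the moment, N m; "gripper_width": finger opening in mm.
Only numpy, scipy, OpenCV 4.12 (cv2) and the standard library are available. Lean on these libraries where they do the work, as an engineer would, in place of code of your own. Each camera call takes 0.05 s, during which the arm holds its last target. There are 200 camera calls.

## Working session

There is one attempt and no reset: what is moved stays moved. The work goes in short steps, Python scripts to look and compute and a shell command to move; the robot and the scene stay as the last step left them, time stands still between calls to the robot, and variables do not carry over. Pictures are saved under pics/ and viewed, about 8 in all and at most 12, crops included, and the job is handed in when it is done.

```bash
ls; mkdir -p pics; python3 - <<'E'
from workcell import *
import cv2
print(state())
for c in ("scene","top"):
    im=grab_frame(c); cv2.imwrite(f"pics/{c}0.png",im[:,:,::-1])
    k=calibration(c); print(c,k)
    for q in ("timer_grip","dial_grip","panel","cutter","cutter_bowl","tub_mid","prep_bowl_mid","scraper","spice_jar_mid"):
        r=tip_of(q,c); print(q,[(x['location'],round(x['confidence'],2)) for x in r[:2]])
E
```

```text
pics
{'time_s': 0.0, 'qpos': array([-6.84104776e+01,  1.83532419e+01,  8.97071643e+01, -1.04416452e-03,
        7.20433433e+01, -1.14722876e+00]), 'qvel': array([-0.00478931,  0.03166216, -0.03045739,  0.00329187,  0.08441601,
        0.04382612]), 'effort': array([ 1.72105476e-03, -4.12457085e+01, -2.31974190e+01,  7.26512633e-02,
        4.58528416e-02, -1.59684532e-04]), 'ee_pos': array([ 222.04740587, -529.88841887,  235.09906002]), 'ee_rot': array([-1.79896251e+02, -1.08470693e-03,  2.27370730e+01]), 'force': array([ 0.67419669, -0.18758293, -0.19113472]), 'torque': array([-0.05706562, -0.0381887 ,  0.02520349]), 'gripper_width': 91.22828559235315}
scene {'mtx': array([[396.06031423,   0.        , 319.36005283],
       [  0.        , 396.06031423, 194.03233627],
       [  0.        ,   0.        ,   1.        ]]), 'rvec': array([ 1.78852931,  1.62914424, -0.71061988]), 'tvec': array([-122.30845949, -235.98709229, 1579.28650804])}
timer_grip [([304.5, 203.1], 0.65)]
dial_grip [([260.4, 211.7], 0.64), ([288.6, 251.4], 0.37)]
panel [([284.7, 217.0], 0.96)]
cutter [([287.1, 249.8], 0.56)]
cutter_bowl [([189.9, 259.3], 0.94)]
tub_mid [([382.1, 224.3], 0.66)]
prep_bowl_mid [([346.6, 181.2], 0.85)]
scraper []
spice_jar_mid [([305.6, 199.1], 0.45)]
top {'mtx': array([[398.62174697,   0.        , 315.91221472],
       [  0.        , 398.62174697, 200.56714975],
       [  0.        ,   0.        ,   1.        ]]), 'rvec': array([ 2.15848295, -2.21268118,  0.05222993]), 'tvec': array([  61.04351413,  502.04423732, 1254.3947281 ])}
timer_grip [([320.3, 169.4], 0.73)]
dial_grip [([365.8, 155.9], 0.69)]
panel [([342.9, 165.1], 0.91), ([319.8, 168.8], 0.61)]
cutter [([340.9, 168.5], 0.61)]
cutter_bowl [([425.5, 147.2], 0.88)]
tub_mid []
prep_bowl_mid [([276.7, 250.5], 0.58)]
scraper [([363.7, 229.6], 0.77)]
spice_jar_mid [([445.8, 200.3], 0.76)]
```

```bash
cat > h.py <<'E'
import numpy as np, cv2
from workcell import *
from scipy.optimize import least_squares
from scipy.spatial.transform import Rotation as R
def proj(P,k): return cv2.projectPoints(np.atleast_2d(P).astype(float),k['rvec'],k['tvec'],k['mtx'],None)[0][:,0]
def panelR(yaw): return R.from_euler('zy',[yaw,-0.26]).as_matrix()
LOC={'timer_grip':[0,62,28],'dial_grip':[0,-58,29],'panel':[0,0,0]}
def pw(p,loc): return np.array([p[0],p[1],150])+panelR(p[2])@np.array(loc,float)
def fit(obs):  # obs: list of (calib, name, pixel)
    f=lambda p: np.concatenate([proj(pw(p,LOC[n]),k)[0]-px for k,n,px in obs])
    r=least_squares(f,[600,-50,0],x_scale=[10,10,.1],loss='soft_l1'); return r.x, f(r.x)
E
python3 - <<'E'
from h import *
S=calibration('scene');T=calibration('top')
obs=[(S,'timer_grip',[304.5,203.1]),(S,'dial_grip',[260.4,211.7]),(S,'panel',[284.7,217]),(T,'timer_grip',[320.3,169.4]),(T,'dial_grip',[365.8,155.9]),(T,'panel',[342.9,165.1])]
p,r=fit(obs);print(p,r.round(1).reshape(-1,2).tolist())
for n in LOC: print(n,pw(p,LOC[n]).round(1))
a=cv2.imread('pics/scene0.png')[120:320,120:440];b=cv2.imread('pics/top0.png')[90:290,200:520]
cv2.imwrite('pics/v1.png',np.vstack([cv2.resize(x,(480*5//3,300),interpolation=3) if 0 else cv2.resize(x,(480,300),interpolation=cv2.INTER_CUBIC) for x in (a,b)]))
# others on top cam at plane heights
def ray(px,k,z):
    Rm=cv2.Rodrigues(k['rvec'])[0];c=-Rm.T@k['tvec'].ravel();d=Rm.T@np.linalg.inv(k['mtx'])@np.array([*px,1]);return c+d*(z-c[2])/d[2]
for n,px,z,k in (('cbowl',[425.5,147.2],73,T),('prep',[276.7,250.5],30,T),('scr',[363.7,229.6],10,T),('jar',[445.8,200.3],50,T),('tub',[382.1,224.3],40,S)): print(n,ray(px,k,z).round(0))
E
```

```text
[ 6.05500084e+02 -3.32496014e+01  2.84860456e-01] [[0.9, -0.5], [0.2, -0.4], [-1.4, -0.4], [2.2, -0.2], [-2.1, 0.2], [0.2, -3.7]]
timer_grip [581.5  26.3 172.6]
dial_grip [613.8 -88.9 182.2]
panel [605.5 -33.2 150. ]
cbowl [ 655. -291.   73.]
prep [349. 175.  30.]
scr [ 407. -101.   10.]
jar [ 492. -352.   50.]
tub [553. 253.  40.]
```

View pics/v1.png

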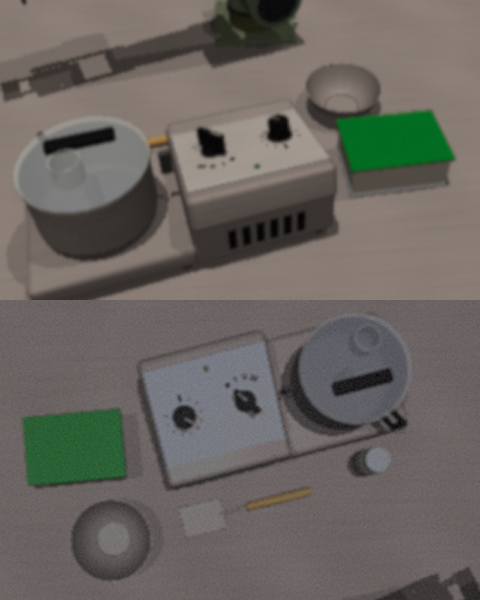

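```bash
cat >> h.py <<'E'
def target(p,loc,phi):  # TCP pose for panel-frame TCP position loc, tool x at angle phi deg
    return pw(p,loc), panelR(p[2])@R.from_euler('z',phi,degrees=True).as_matrix()@np.diag([1.,-1,-1])
def shift(pos,Rm,s=None):
    s=s or state(); R0=R.from_euler('xyz',s['ee_rot'],degrees=True).as_matrix()
    return (R0.T@(pos-s['ee_pos'])/500).round(4),(R.from_matrix(R0.T@Rm).as_rotvec()/(np.pi/2)).round(4)
E
python3 - <<'E'
from h import *
p=[605.5,-33.2,.285]
s=state()
print(shift(np.array([222,-530,400]),R.from_euler('xyz',s['ee_rot'],degrees=True).as_matrix()))
print(shift(*target(p,[0,0,220],30)), target(p,[0,0,220],30)[0])
E
```

```text
(array([-2.00e-04, -8.00e-04, -3.28e-01]), array([0., 0., 0.]))
(array([ 0.9869, -0.6645, -0.2533]), array([-0.0944,  0.1373, -0.2607])) [548.94227858 -33.2        362.60579519]
```

```bash
python3 -m jog '0 0 -0.12 0 0 0; 0 0 -0.22 0 0 0;0.1 -0.07 -0.3 0 0 0;0.99 -0.66 -0.25 -0.094 0.137 -0.26;0.99 -0.66 -0.25 -0.094 0.137 -0.26;0.99 -0.66 -0.25 -0.094 0.137 -0.26;0.99 -0.66 -0.25 -0.094 0.137 -0.26;0.99 -0.66 -0.25 -0.094 0.137 -0.26;0.99 -0.66 -0.25 -0.094 0.137 -0.26;0.99 -0.66 -0.25 -0.094 0.137 -0.26;0.99 -0.66 -0.25 -0.094 0.137 -0.26;0.99 -0.66 -0.25 -0.094 0.137 -0.26;0.99 -0.66 -0.25 -0.094 0.137 -0.26;0.99 -0.66 -0.25 -0.094 0.137 -0.26;0.99 -0.66 -0.25 -0.094 0.137 -0.26;0.99 -0.66 -0.25 -0.094 0.137 -0.26;0.99 -0.66 -0.25 -0.094 0.137 -0.26;0.99 -0.66 -0.25 -0.094 0.137 -0.26;0.99 -0.66 -0.25 -0.094 0.137 -0.26;0.99 -0.66 -0.25 -0.094 0.137 -0.26'
cat > look.py <<'E'
from h import *
import sys
s=state();k=calibration('wrist');im=grab_frame('wrist')
print(s['time_s'],s['ee_pos'].round(1),s['ee_rot'].round(1),s['qpos'].round(1))
Rm=cv2.Rodrigues(k['rvec'])[0];print('cam',(-Rm.T@k['tvec'].ravel()).round(0))
obs=[]
for q in LOC:
    r=tip_of(q,'wrist');print(q,[(x['location'],round(x['confidence'],2)) for x in r[:2]])
    if r and r[0]['confidence']>.4: obs.append((k,q,r[0]['location']))
if len(obs)>1:
    p,r=fit(obs);print('wrist fit',p,r.round(1))
    S=calibration('scene');T=calibration('top')
    obs+=[(S,'timer_grip',[304.5,203.1]),(S,'dial_grip',[260.4,211.7]),(T,'timer_grip',[320.3,169.4]),(T,'dial_grip',[365.8,155.9])]
    p,r=fit(obs);print('all fit',p,r.round(1))
    for n in LOC: print(n,pw(p,LOC[n]).round(1),proj(pw(p,LOC[n]),k))
cv2.imwrite('pics/'+sys.argv[1],im[:,:,::-1])
E
python3 look.py w1.png
```

```text
time_s: 2.67
ee_pos: [550.8, -35.0, 360.8]
ee_rot: [169.2, -10.2, 47.2]
force: [-0.4, -0.3, -1.0]
gripper_width: 91.0
2.6667 [550.8 -35.  360.8] [169.2 -10.2  47.2] [-5.6  5.7 89.8  1.5 69.8 37.7]
cam [566.  21. 518.]
timer_grip [([262.8, 151.2], 0.74)]
dial_grip [([362.8, 209.7], 0.72)]
panel [([315.5, 177.3], 0.77), ([297.4, 170.7], 0.37)]
wrist fit [ 6.03540848e+02 -3.82267608e+01  2.61322891e-01] [ 1.8  1.2 -2.2 -0.3 -0.1 -0.7]
all fit [ 6.04057162e+02 -3.75547936e+01  2.66039185e-01] [ 1.6  0.6 -2.2 -1.3 -0.2 -1.4 -0.6 -0.6 -1.6 -0.9  3.6 -0.1 -0.5  1.1]
timer_grip [581.1  22.3 172.9] [[264.35571132 151.81340121]]
dial_grip [611.3 -93.5 181.9] [[360.64192939 208.42115153]]
panel [604.1 -37.6 150. ] [[315.33229883 175.88754171]]
```

View pics/w1.png

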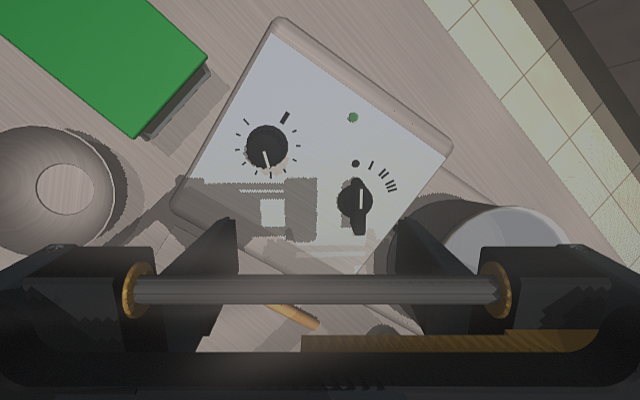

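```bash
python3 - <<'E'
from h import *
p=[604.,-37.5,.266];k=calibration('wrist')
c=proj(pw(p,[0,62,36]),k)[0];print('top centre',c)
for a in (1.8,2.0,2.2,2.4): print(a,proj(pw(p,[18*np.cos(a),62-18*np.sin(a),36]),k)[0])
print('bar0',proj(pw(p,[33,62,0]),k)[0])
print('hover',shift(*target(p,[0,62,85],0)))
print('grasp',shift(*target(p,[0,62,33],0)))
E
```

```text
top centre [262.32683827 152.5666501 ]
1.8 [275.41508844 164.66651932]
2.0 [272.84034869 166.88079207]
2.2 [269.86086182 168.52482011]
2.4 [266.59229732 169.53813867]
bar0 [281.72282675 122.11881293]
hover (array([ 0.0578, -0.1081,  0.2656]), array([1.000e-04, 5.000e-04, 3.436e-01]))
grasp (array([ 0.0578, -0.1081,  0.3696]), array([1.000e-04, 5.000e-04, 3.436e-01]))
```

```bash
python3 - <<'E'
from h import *
p=[604.,-37.5,.266];k=calibration('wrist')
im=cv2.imread('pics/w1.png')[100:250,220:420];Z=4
im=cv2.resize(im,None,fx=Z,fy=Z,interpolation=cv2.INTER_CUBIC)
t=np.linspace(0,2*np.pi,60)
def draw(x0,y0,r,z,col):
    q=proj([pw(p,[x0+r*np.cos(a),y0+r*np.sin(a),z]) for a in t],k)-[220,100]
    cv2.polylines(im,[(q*Z+Z/2).astype(int)],True,col,1)
draw(0,62,23,5,(0,0,255));draw(0,62,18,36,(0,255,0));draw(0,-58,21,5,(0,0,255))
d=np.array([np.cos(.6),np.sin(.6)]);n=np.array([-d[1],d[0]])
q=proj([pw(p,[*(np.array([0,-58])+a*d+b*n),40]) for a,b in((31,6.5),(31,-6.5),(-28,-6.5),(-28,6.5))],k)-[220,100]
cv2.polylines(im,[(q*Z+Z/2).astype(int)],True,(0,255,0),1)
cv2.imwrite('pics/v2.png',im)
E
```

```text
(no output)
```

View pics/v2.png

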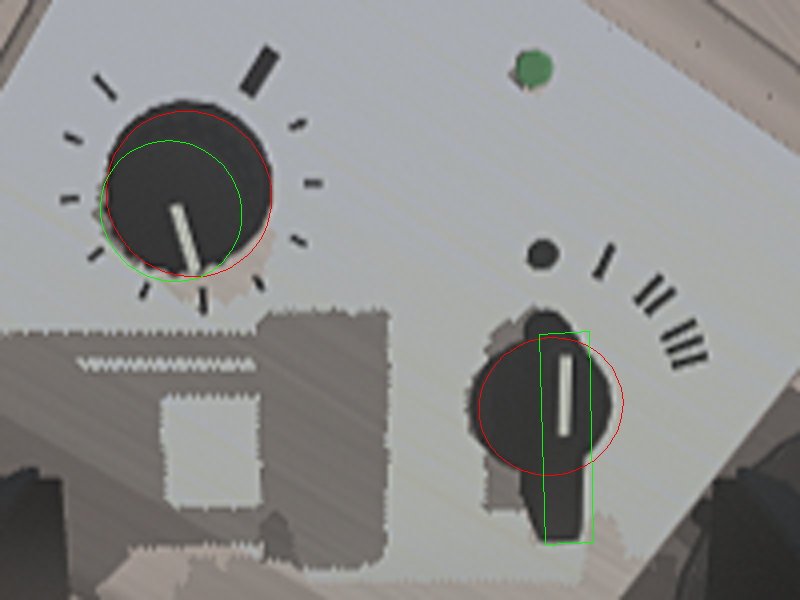

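```bash
python3 - <<'E'
from h import *
k=calibration('wrist')
px=[([0,62,5],[266.6,146.1]),([0,-58,5],[354.8,200.4]),([0,62,28],[262.8,151.2]),([0,-58,29],[362.8,209.7]),([0,0,0],[315.5,177.3])]
w=[2,2,1,1,1]
f=lambda p:np.concatenate([wi*(proj(pw(p,l),k)[0]-q) for wi,(l,q) in zip(w,px)])
r=least_squares(f,[604,-37,.27],x_scale=[10,10,.1]);print(r.x,r.fun.round(1));p=r.x
print('hover',shift(*target(p,[0,62,85],0)))
print('grasp',shift(*target(p,[0,62,33],0)))
E
```

```text
[ 6.04098722e+02 -3.63317093e+01  2.48434950e-01] [-0.1  1.3  2.7  1.9  0.5 -1.5 -4.  -1.9 -1.5 -2.6]
hover (array([ 0.0614, -0.1084,  0.2656]), array([1.000e-04, 5.000e-04, 3.548e-01]))
grasp (array([ 0.0615, -0.1084,  0.3696]), array([1.000e-04, 5.000e-04, 3.548e-01]))
```

```bash
python3 -m jog '.06 -.108 .2 0 0 .35;.06 -.108 .2 0 0 .35;.06 -.108 .2 0 0 .35;.06 -.108 .2 0 0 .35;.06 -.108 .2 0 0 .35;.06 -.108 .2 0 0 .35;.06 -.108 .265 0 0 .35;.06 -.108 .265 0 0 .35;.06 -.108 .265 0 0 .35;.06 -.108 .265 0 0 .35' 0.5 15
python3 look.py w2.png; python3 - <<'E'
from h import *
p=[604.1,-36.8,.257]
print(shift(*target(p,[0,62,33],0)))
E
```

```text
time_s: 3.7
ee_pos: [567.3, 22.6, 229.4]
ee_rot: [176.1, -14.4, 15.1]
force: [-0.1, -0.4, -0.6]
gripper_width: 68.4
3.7 [567.3  22.6 229.4] [176.1 -14.4  15.1] [  1.3  11.1 102.2  -0.5  51.7  76.9]
cam [603.  41. 393.]
timer_grip [([310.5, 222.8], 0.72)]
dial_grip [([490.8, 227.1], 0.6)]
panel [([390.2, 212.4], 0.63)]
wrist fit [ 6.02630161e+02 -3.52220059e+01  2.34029554e-01] [ 0.1  0.3 -3.5  0.2  2.2 -0.7]
all fit [ 6.02754788e+02 -3.52070682e+01  2.35802075e-01] [ 0.2  0.3 -3.5 -0.1  2.2 -0.9  0.5 -0.6 -0.8 -1.6  2.6 -0.2 -1.1  2.2]
timer_grip [581.6  25.1 173.3] [[310.65723663 223.11549806]]
dial_grip [608.4 -91.6 181.5] [[487.30278724 226.95371931]]
panel [602.8 -35.2 150. ] [[392.39528685 211.53408481]]
(array([-0.0018, -0.0009,  0.107 ]), array([ 0.0006, -0.0009, -0.0007]))
```

View pics/w2.png

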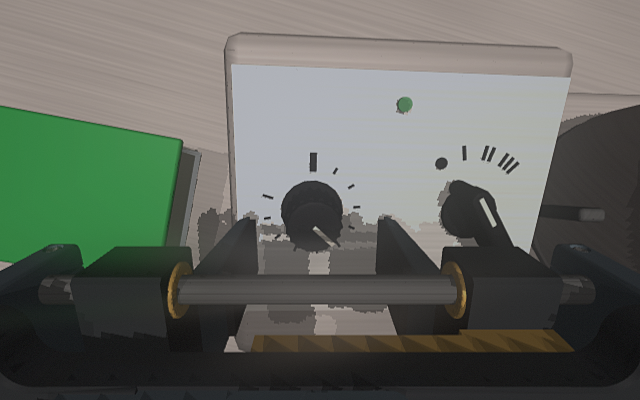

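```bash
python3 -m jog '0 0 .04 0 0 0;0 0 .08 0 0 0;0 0 .106 0 0 0;0 0 .106 0 0 0;0 0 .106 0 0 0' - 15
python3 -m jog '0 0 0 0 0 0;0 0 0 0 0 0;0 0 0 0 0 0;0 0 0 0 0 0;0 0 0 0 0 0;0 0 0 0 0 0;0 0 0 0 0 0;0 0 0 0 0 0' -1 15
```

```text
time_s: 4.32
ee_pos: [581.2, 23.0, 178.7]
ee_rot: [176.1, -14.5, 15.2]
force: [0.5, -1.0, 0.3]
gripper_width: 68.4
time_s: 4.98
ee_pos: [580.8, 25.0, 179.2]
ee_rot: [176.3, -14.5, 15.1]
force: [-1.9, 7.5, 2.8]
gripper_width: 36.2
```

```bash
python3 -m jog '0 -.001 0 0 0 -.07;0 -.001 0 0 0 -.14;0 -.001 0 0 0 -.21;0 -.001 0 0 0 -.28;0 -.001 0 0 0 -.35;0 -.001 0 0 0 -.42;0 -.001 0 0 0 -.49;0 -.001 0 0 0 -.56;0 -.001 0 0 0 -.63;0 -.001 0 0 0 -.70;0 -.001 0 0 0 -.77;0 -.001 0 0 0 -.84;0 -.001 0 0 0 -.91;0 -.001 0 0 0 -.91;0 -.001 0 0 0 -.91'
python3 -c "
from h import *
s=state();print(s['torque'],s['qpos'])"
```

```text
time_s: 6.23
ee_pos: [581.3, 25.0, 179.6]
ee_rot: [165.0, 1.5, 96.1]
force: [1.2, -3.2, -1.3]
gripper_width: 35.6
[-0.41112827 -0.35560578 -0.12900755] [  1.46100562  14.82920224 105.09782078  -0.34149737  45.02070948
  -4.67419468]
```

```bash
python3 -m jog '0 0 0 0 0 -.07;0 0 0 0 0 -.14;0 0 0 0 0 -.21;0 0 0 0 0 -.28;0 0 0 0 0 -.35;0 0 0 0 0 -.42;0 0 0 0 0 -.49;0 0 0 0 0 -.54;0 0 0 0 0 -.54'
python3 -c "
from h import *
s=state();print(s['torque'],s['qpos'])"
python3 -m jog '0 0 0 0 0 -.05;0 0 0 0 0 -.1;0 0 0 0 0 -.15;0 0 0 0 0 -.15'
python3 -c "
from h import *
s=state();print(s['torque'],s['qpos'])"
```

```text
time_s: 6.98
ee_pos: [581.7, 25.3, 180.0]
ee_rot: [171.0, 12.2, 143.9]
force: [0.6, -1.1, 0.6]
gripper_width: 36.1
[ 0.45905374 -0.40656094  0.0972047 ] [  1.46502102  14.80791988 105.07493342  -0.28876881  44.99021081
 -53.21001436]
time_s: 7.32
ee_pos: [580.7, 25.6, 179.6]
ee_rot: [174.1, 13.8, 157.5]
force: [-1.4, 0.5, -0.8]
gripper_width: 36.0
[ 0.46830006  0.19174447 -0.03074877] [  1.47532791  14.80248995 105.12754938  -0.22266461  45.06928775
 -66.55746142]
```

```bash
python3 -m jog '0 0 0 0 0 0;0 0 0 0 0 0;0 0 0 0 0 0;0 0 -.05 0 0 0;0 0 -.12 0 0 0;0 0 -.2 0 0 0;0 0 -.27 0 0 0;0 0 -.27 0 0 0.3;0 0 -.27 0 0 0.6;0 0 -.27 0 0 .99;0 0 -.27 0 0 .99;0 0 -.27 0 0 .99;0 0 -.27 0 0 .99;0 0 -.27 0 0 .99;0 0 -.27 0 0 .99;0 0 -.27 0 0 .99;0 0 -.27 0 0 .99;0 0 -.27 0 0 .99;0 0 -.27 0 0 .99;0 0 -.27 0 0 .99' 0.5
python3 look.py w3.png
python3 - <<'E'
import cv2
im=cv2.imread('pics/w3.png');cv2.imwrite('pics/w3c.png',cv2.resize(im[60:310,200:520],None,fx=2.4,fy=2.4,interpolation=cv2.INTER_CUBIC))
E
```

```text
time_s: 8.98
ee_pos: [545.8, 25.1, 310.1]
ee_rot: [166.1, -5.6, 69.4]
force: [-0.1, 0.5, 0.2]
gripper_width: 68.2
8.9833 [545.8  25.1 310.1] [166.1  -5.6  69.4] [ 1.5  6.2 96.4 -0.2 62.4 22.9]
cam [535.  97. 461.]
timer_grip [([316.7, 190.6], 0.86)]
dial_grip [([383.7, 285.2], 0.8)]
panel [([351.5, 233.2], 0.76)]
wrist fit [ 6.04274503e+02 -3.64197985e+01  2.29118520e-01] [ 0.3  0.3  0.5  0.7 -1.3 -2.3]
all fit [ 6.04573221e+02 -3.62162786e+01  2.36545863e-01] [ 0.1  0.3  1.1  0.2 -1.2 -2.6  0.1 -0.1 -1.2 -1.1  3.  -0.9 -0.8  1.5]
timer_grip [583.3  24.1 173.3] [[316.81949782 190.85178428]]
dial_grip [610.3 -92.6 181.5] [[384.77251906 285.38419962]]
panel [604.6 -36.2 150. ] [[350.34704806 230.59677734]]
```

View pics/w3c.png

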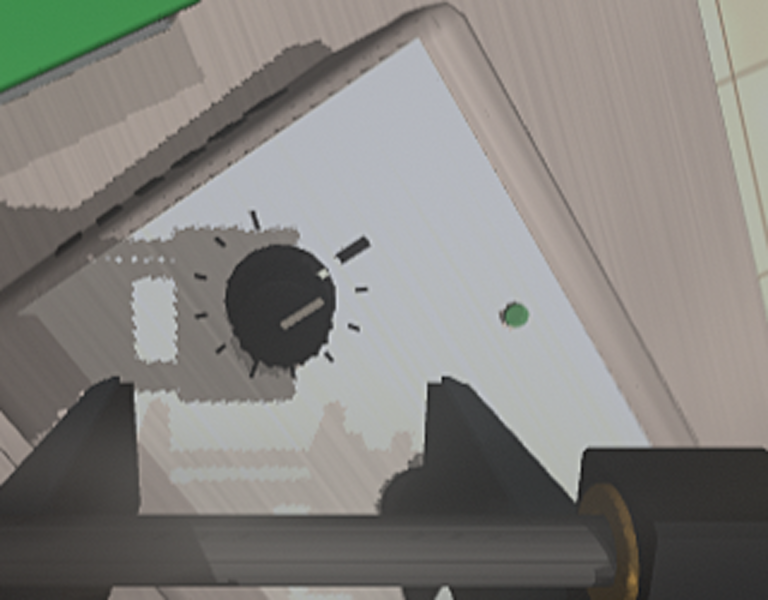

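```bash
python3 - <<'E'
from h import *
k=calibration('wrist');p=[604.3,-36.3,.232]
for yaw in (.232,.25):
  p[2]=yaw
  f=lambda l:(proj(pw(p,l),k)[0]-[200,60])*2.4+.7
  ang=lambda a,b:np.degrees(np.arctan2(-(b-a)[1],(b-a)[0])).round(1)
  print('bar',f([29,62,0]),f([39,62,0]),ang(f([29,62,0]),f([39,62,0])))
  for t in (-.07,0,.07,.14):
    g=lambda r:f([r*np.cos(t),62-r*np.sin(t),36]); print(t,g(2),g(17),ang(g(2),g(17)))
# panel upper edge vs left edge direction in image
  print('left edge dir',ang(f([-100,110,0]),f([100,110,0])))
print(shift(*target([604.3,-36.3,.24],[0,-58,100],34.4)))
E
```

```text
bar [338.8383393  259.54457957] [359.11169954 246.15910087] 33.4
-0.07 [285.48732587 317.11045419] [317.12140325 293.11602244] 37.2
0 [285.70621846 317.40008132] [318.96804875 295.61905213] 33.2
0.07 [285.90351427 317.70375703] [320.62534918 298.23919035] 29.3
0.14 [286.07825139 318.0199851 ] [322.0855302  300.96296386] 25.3
left edge dir 34.7
bar [335.90704585 260.03340541] [355.92494898 246.29844103] 34.5
-0.07 [282.98876846 318.66689891] [314.13775541 294.1505243 ] 38.2
0 [283.21316763 318.95234113] [316.03279425 296.61837235] 34.2
0.07 [283.41626026 319.25218893] [317.74087496 299.2065698 ] 30.3
0.14 [283.59705572 319.56496469] [319.25394933 301.90178911] 26.4
left edge dir 35.8
(array([-0.1997,  0.1385,  0.1386]), array([-0.0003, -0.0027,  0.2327]))
```

```bash
python3 - <<'E'
from h import *
im=cv2.imread('pics/w3.png').astype(int);g=im.sum(2)/3
def pca(mask,x0,y0):
    ys,xs=np.nonzero(mask);q=np.c_[xs,ys].astype(float);c=q.mean(0);u=np.linalg.svd(q-c)[2][0];print(len(q),c+[x0,y0],np.degrees(np.arctan2(-u[1],u[0]))%180)
x0,y0=313,182;sub=g[y0:200,x0:338];print(sub.astype(int))
pca(sub>90,x0,y0)
x0,y0=335,155;sub=g[y0:175,x0:358];pca(sub<110,x0,y0)
E
```

```text
[[ 54  52  54  54  53  54  53  55  55  55  54  53  56  53  54  54  54  55
   54  53  53  55  54  58  58]
 [ 53  52  52  52  52  53  55  53  55  55  54  55  53  55  55  55  55  53
   52  57  62  51  55  56  60]
 [ 52  52  54  54  53  53  54  53  53  54  54  55  55  55  54  55  53  50
   67  96 100  59  53  54  59]
 [ 53  52  53  53  53  54  54  54  54  54  54  54  55  53  53  50  55  73
  103 126 126 101  54  53  56]
 [ 52  54  55  53  53  53  53  54  54  53  54  53  54  51  49  67  96 110
  125 123 126 111  57  54  56]
 [ 52  52  53  52  52  53  52  53  54  53  54  52  50  57  81 104 125 123
  123 120 105  65  50  54  54]
 [ 51  53  52  54  53  53  53  53  54  51  50  48  65  97 116 124 122 122
  107  93  64  49  53  54  56]
 [ 53  52  51  52  53  53  53  52  51  50  60  82 104 126 123 122 115 104
   63  46  52  53  55  54  55]
 [ 52  53  54  52  53  51  52  48  49  67 100 118 124 123 123 107  83  58
   50  52  55  55  55  54  53]
 [ 53  52  53  52  53  49  49  64  90 104 124 121 123 109 100  65  47  51
   53  55  55  54  55  53  50]
 [ 53  52  52  50  47  50  70 103 124 123 123 124 
[... 188 characters left out ...]
3 123 123 105  61  44  50  53  53  53  55  56
   55  55  54  55  54  52  52]
 [ 52  51  48  58 117 126 122 108 100  65  48  51  55  53  54  55  54  54
   55  55  55  56  56  52  50]
 [ 50  52  51  51  74 112 108  61  44  50  52  53  53  56  53  54  54  55
   53  56  54  55  54  49  45]
 [ 52  52  51  49  49  69  66  49  50  52  54  53  55  54  54  55  56  55
   55  56  55  54  52  53 105]
 [ 53  53  52  52  51  51  51  52  53  53  54  53  54  53  53  53  54  55
   54  55  54  55  49  65 165]
 [ 53  53  52  52  52  51  52  53  52  52  53  53  53  53  55  53  54  55
   55  55  55  54  48  77 190]]
73 [326.         190.42465753] 26.78487719893795
68 [346.48529412 163.85294118] 32.84651372714174
```

```bash
python3 - <<'E'
from h import *
g=cv2.imread('pics/w3.png').astype(float).sum(2)/3
def pca(w):
    ys,xs=np.mgrid[:w.shape[0],:w.shape[1]];q=np.c_[xs.ravel(),ys.ravel()];u=np.linalg.eigh(np.cov(q.T,aweights=w.ravel()))[1][:,1];print(np.degrees(np.arctan2(-u[1],u[0]))%180)
s=g[182:198,315:335];pca(np.clip(s-60,0,60))
s=g[155:175,335:358];pca(np.clip(130-s,0,80))
E
```

```text
32.7641711436043
33.12174128886576
```

```bash
python3 -m jog '-.2 .14 .1 0 -.002 .23;-.2 .14 .1 0 -.002 .23;-.2 .14 .1 0 -.002 .23;-.2 .14 .1 0 -.002 .23;-.2 .14 .138 0 -.002 .23;-.2 .14 .138 0 -.002 .23;-.2 .14 .138 0 -.002 .23;-.2 .14 .138 0 -.002 .23'
python3 look.py w4.png
python3 - <<'E'
from h import *
k=calibration('wrist');p=[604.3,-36.3,.235];im=cv2.imread('pics/w4.png')
t=np.linspace(0,2*np.pi,60);d=np.array([np.cos(.6),np.sin(.6)]);n=np.array([-d[1],d[0]])
q=proj([pw(p,[21*np.cos(a),-58+21*np.sin(a),5]) for a in t],k);cv2.polylines(im,[q.astype(int)],True,(0,0,255),1)
q=proj([pw(p,[*(np.array([0,-58])+a*d+b*n),40]) for a,b in((31,6.5),(31,-6.5),(-28,-6.5),(-28,6.5))],k);cv2.polylines(im,[q.astype(int)],True,(0,255,0),1)
cv2.imwrite('pics/w4c.png',cv2.resize(im[100:320,180:460],None,fx=2.7,fy=2.7,interpolation=cv2.INTER_CUBIC))
print(shift(*target(p,[0,-58,33],34.4)))
E
```

```text
time_s: 9.85
ee_pos: [592.5, -92.4, 251.4]
ee_rot: [168.7, -9.9, 49.5]
force: [-0.5, 1.0, 0.9]
gripper_width: 68.7
9.85 [592.5 -92.4 251.4] [168.7  -9.9  49.5] [-11.6  13.2  96.2   3.7  56.   28.3]
cam [605. -35. 409.]
timer_grip [([161.2, 118.4], 0.89)]
dial_grip [([317.0, 216.5], 0.83)]
panel [([248.5, 162.3], 0.68)]
wrist fit [ 6.02684339e+02 -3.42019170e+01  2.45107328e-01] [ 0.2  0.1 -6.3 -1.1  1.1  0.8]
all fit [ 6.03262491e+02 -3.42244668e+01  2.54353891e-01] [ 0.5  0.3 -5.3 -2.2  1.7  0.4  0.7 -0.7 -0.3 -1.3  2.4 -0.  -1.6  1.6]
timer_grip [581.   25.8 173. ] [[161.70583526 118.66895349]]
dial_grip [609.9 -90.4 181.8] [[311.69537544 214.2954752 ]]
panel [603.3 -34.2 150. ] [[250.19511866 162.66519352]]
(array([-0.0025, -0.0019,  0.1367]), array([ 0.0005, -0.0014,  0.0067]))
```

View pics/w4c.png

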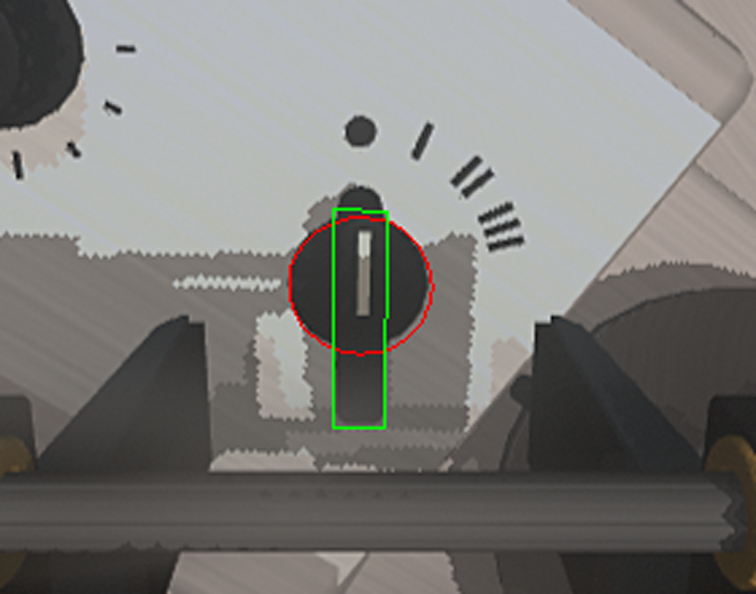

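```bash
python3 -m jog '-.0025 -.002 .04 0 0 .005;-.0025 -.002 .08 0 0 .005;-.0025 -.002 .12 0 0 .005;-.0025 -.002 .136 0 0 .005;-.0025 -.002 .136 0 0 .005;-.0025 -.002 .136 0 0 .005' - 15
python3 -m jog '0 0 0 0 0 0;0 0 0 0 0 0;0 0 0 0 0 0;0 0 0 0 0 0;0 0 0 0 0 0;0 0 0 0 0 0;0 0 0 0 0 0;0 0 0 0 0 0;0 0 0 0 0 0;0 0 0 0 0 0' -1 15
python3 -m jog '0 0 0 0 0 0;0 0 0 0 0 0;0 0 0 0 0 0' -1 35
```

```text
time_s: 10.55
ee_pos: [609.0, -92.6, 186.2]
ee_rot: [168.7, -10.0, 49.0]
force: [1.0, 0.2, 0.6]
gripper_width: 68.4
time_s: 11.38
ee_pos: [607.6, -91.4, 185.8]
ee_rot: [169.0, -10.0, 48.9]
force: [-3.7, 3.7, 3.7]
gripper_width: 13.2
time_s: 11.63
ee_pos: [607.5, -91.3, 185.7]
ee_rot: [169.0, -10.1, 48.9]
force: [-1.5, 1.6, 1.9]
gripper_width: 13.3
```

```bash
python3 -m jog '0 0 0 0 0 .05;0 0 0 0 0 .1;0 0 0 0 0 .15;0 0 0 0 0 .2;0 0 0 0 0 .25;0 0 0 0 0 .3;0 0 0 0 0 .35;0 0 0 0 0 .4;0 0 0 0 0 .45;0 0 0 0 0 .5;0 0 0 0 0 .55;0 0 0 0 0 .6;0 0 0 0 0 .65;0 0 0 0 0 .7;0 0 0 0 0 .75;0 0 0 0 0 .78;0 0 0 0 0 .78;0 0 0 0 0 .78'
python3 - <<'E'
from h import *
s=state();Rm=R.from_euler('xyz',s['ee_rot'],degrees=True).as_matrix()
d=panelR(.235).T@Rm[:,0];a=np.arctan2(d[1],d[0]);print('phi',np.degrees(a),'dial est',.6-a,s['torque'],s['qpos'].round(1),s['force'])
E
python3 look.py w5.png >/dev/null
python3 - <<'E'
from h import *
im=grab_frame('top');cv2.imwrite('pics/t5.png',im[:,:,::-1])
a=cv2.imread('pics/w5.png');cv2.imwrite('pics/w5c.png',cv2.resize(a[40:300,170:490],None,fx=2.3,fy=2.3,interpolation=cv2.INTER_CUBIC))
E
```

```text
time_s: 13.13
ee_pos: [607.6, -91.8, 185.9]
ee_rot: [-174.2, -13.7, -22.7]
force: [-0.2, -1.1, -0.2]
gripper_width: 20.5
phi -35.51718133479057 dial est 1.2198917553199697 [-0.22101767  0.66337423  1.08191974] [-11.2  17.5 100.2   4.   47.9  98.5] [-0.2166348  -1.14312587 -0.24553891]
```

View pics/w5c.png

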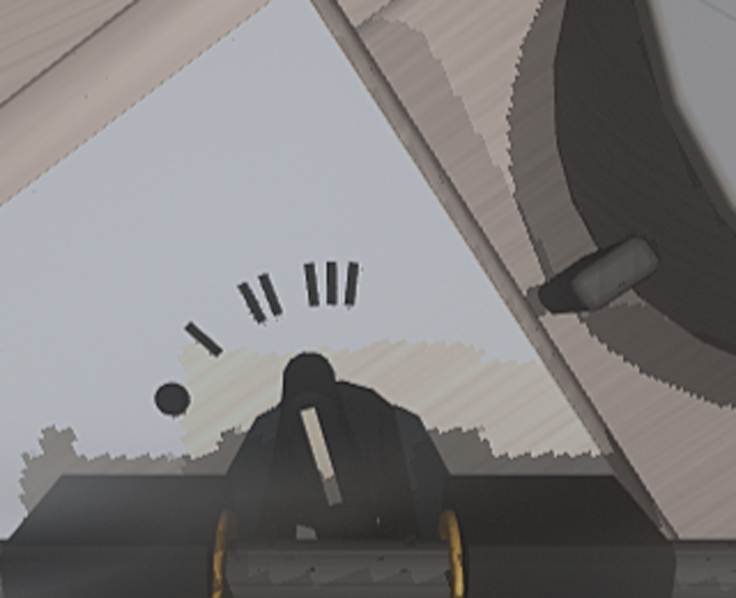

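```bash
python3 -m jog '0 0 0 0 0 0;0 0 0 0 0 0;0 0 0 0 0 0;0 0 0 0 0 0;0 0 0 0 0 0;0 0 0 0 0 0' -1 60
python3 -m jog '0 0 0 0 0 .03;0 0 0 0 0 .05;0 0 0 0 0 .05;0 0 0 0 0 .05' -1 60
python3 - <<'E'
from h import *
s=state();Rm=R.from_euler('xyz',s['ee_rot'],degrees=True).as_matrix()
d=panelR(.235).T@Rm[:,0];a=np.arctan2(d[1],d[0]);print('phi',np.degrees(a),'dial est',.6-a,s['torque'],s['gripper_width'])
E
```

```text
time_s: 13.88
ee_pos: [607.8, -91.6, 185.8]
ee_rot: [-174.0, -13.6, -23.2]
force: [-0.8, -1.9, 1.7]
gripper_width: 13.0
time_s: 14.22
ee_pos: [607.8, -91.6, 185.8]
ee_rot: [-172.9, -13.1, -27.8]
force: [-1.7, -3.4, 1.2]
gripper_width: 12.8
phi -40.45120751731872 dial est 1.3060067575846928 [0.42968607 0.30261724 0.80109906] 12.759580551994695
```

```bash
python3 -m jog '0 0 0 0 0 -.03;0 0 0 0 0 -.03;0 0 0 0 0 -.03;0 0 0 0 0 -.03;0 0 0 0 0 -.03;0 0 0 0 0 -.03;0 0 0 0 0 -.03;0 0 0 0 0 -.03' -1 60
python3 look.py w6.png >/dev/null
python3 - <<'E'
from h import *
s=state();Rm=R.from_euler('xyz',s['ee_rot'],degrees=True).as_matrix()
d=panelR(.235).T@Rm[:,0];a=np.arctan2(d[1],d[0]);print('dial est',.6-a,s['torque'],s['gripper_width'])
t=grab_frame('top')[:,:,::-1];cv2.imwrite('pics/t6.png',t)
for q in ('prep_bowl_mid','scraper','spice_jar_mid','tub_mid'): print(q,[x['location'] for x in tip_of(q,'top')[:1]])
im=cv2.imread('pics/w6.png')
A=cv2.resize(im[150:280,230:390],(480,390),interpolation=cv2.INTER_CUBIC);B=cv2.resize(t[130:230,280:380],(300,300),interpolation=cv2.INTER_CUBIC)
cv2.imwrite('pics/w6c.png',np.hstack([A,cv2.copyMakeBorder(B,0,90,0,0,0)]))
k=calibration('wrist');p=[604.3,-36.3,.235]
for th in (.8,1.1,1.2,1.28):
  a=.6-th;f=lambda r:((proj(pw(p,[r*np.cos(a),-58+r*np.sin(a),40]),k)[0]-[230,150])*3).round(0)
  print(th,f(3),f(27))
E
```

```text
time_s: 14.88
ee_pos: [607.8, -91.6, 185.8]
ee_rot: [-173.5, -13.4, -25.0]
force: [-1.9, -1.7, 1.2]
gripper_width: 12.6
dial est 1.2589762438787795 [0.77303839 0.18140317 0.30594802] 13.123745719137025
prep_bowl_mid [[276.4, 251.6]]
scraper [[363.0, 227.3]]
spice_jar_mid [[446.4, 197.1]]
tub_mid [[445.0, 198.1]]
0.8 [249. 342.] [180. 218.]
1.1 [254. 341.] [230. 203.]
1.2 [256. 341.] [247. 202.]
1.28 [258. 341.] [261. 201.]
```

View pics/w6c.png

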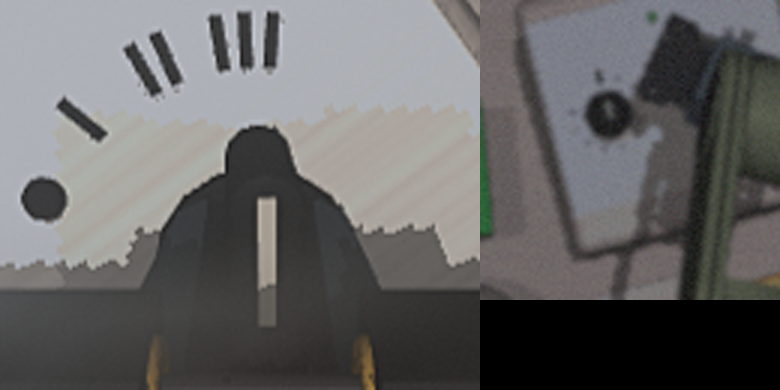

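```bash
python3 -c "
from workcell import *
print(job_done());s=state();print(s['time_s'],s['gripper_width'],s['ee_rot'])"
```

```text
the job is handed in; nothing more can be done
None
the job is handed in; nothing more can be done
```

I turned the timer back to its zero stop. Then I gripped the pulse dial with 60 N, turned it clockwise to the third click, and handed in at about 15 s while still holding it. The hand-in reported no verdict.

**Timer:** after release, its pointer line measured 32.8° in the wrist picture, where zero should read about 32.9°. The last top picture still shows it at the broad bar.

**Dial:** I estimate it at about 1.26 rad, from both the wrist angle and the white line, which points at the triple mark. The gripper opening of about 13 mm matches the bar's width. At 35 N the bar had slipped in the grip (opening 20.5 mm) and lagged short of the third click. I raised the grip to 60 N, pressed lightly against the end stop and backed off about 3°.

**Bystanders:** the bowl, scraper and jar are within about 3 pixels (roughly 10 mm) of their first positions in the top camera. That small difference is probably noise. The tub could not be checked: the detector reported the jar's position for it. Nothing came near it.

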